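Long mending plate from stand to paint rack

ROBOT

A 6-joint arm with a two-finger parallel gripper is mounted at the origin on a cart in front of the work surface, level with it; the furniture and walls round the work are solid. World frame = base frame: x ahead of the robot, y to its left, z up, the work surface at z = 0. Lengths are in mm, angles in rad, forces in N, time in s.
With the tool pointing down it reaches from about 350 to 725 mm from the base axis. Payload 6 kg.
Tool frame: the origin (TCP) lies at the very end of the fingers, on their centre line; the grasp point (between the pads) lies 19 mm behind it; z points along the fingers, x is the direction in which the jaws open and shut, and the axes are right-handed (so a half turn about z gives the same grasp; the last joint's range is limited). The gripper opens to 85 mm and grips with 20 to 120 N. Pads are 22 mm wide; open, the fingers measure 114 mm over their backs; the gripper's body (76 mm by 85 mm) begins 54 mm behind the grasp point. The pads swing forward as they close: fully open they stand 13 mm farther back than shut.
Start: joints at [-0.936, 0.04, 0.085, 0, -1.615, -0.334], TCP at [177.78, -573.034, 231.261] pointing down, gripper open.
Joint ranges: [-2.56, 2.56], [-1.29, 2.01], [-1.08, 1.49], [-3.29, 1.98], [-2.81, -0.18], [-2.99, 2.99]. Speed limits (rad/s): [2.57, 2.57, 3.01, 3.14, 3.14, 3.14].

INTERFACE

Orientations are given as a rotation vector (axis times angle).
In Python, from plant import * gives the robot as it stands.
- The arm moves only by the tool apply_moves, never from a script. Its argument "targets" is a list of rows, each a list of 2 entries, a list of its own where there are three numbers: the shift along the tool's x, y, z in m, then the turn about the tool's z in degrees. In form: [[[x, y, z], roll], ...]. A call has 1 to 8 rows; each row is the pose to reach, as a shift and turn from the pose measured when the call began, along the tool's axes at that moment; what a row does not reach only later rows make up. A row lasts 1/8 s, in which the tool goes at most 62.5 mm and 10.7 degrees, less where a joint would pass 70% of its speed; a pose out of reach is approached as far as the arm can. A call with a gripper value outside its range is refused whole. "hand" is the closure, from 0 (fully open) to 1 (shut), set as the call begins (left out, the last holds). The fingers move at their own pace and stop on an object; the grip force is fixed at half the most. Time passes only in rows, so rows that repeat a pose let the fingers close. It gives the time, the measured TCP pose, the force and the opening at its end, in the units of the state.
- sense(): the state, without advancing time (a new reading comes with each control period).
- camera(name): name is "scene" or "top" or "wrist"; returns a dict with "img" (420x560x3 uint8, red, green, blue), "depth" (420x560 float32, mm along the optical axis (not along the pixel's ray), 0 where there is no reading), "camera_matrix" (3x3 intrinsics, pixels), "world_to_cam" (4x4, takes a point from world to camera coordinates). Camera axes: x right, y down, z forward; pixel columns grow to the right and rows downward; lengths in mm; the calibration is good to about 2 mm. A picture is of the moment at which its call begins.
- finish_job(): hands the job in, once; it reports no verdict.
The state is a dict: "time_s": time; "q": joint angles; "dq": joint speeds; "joint_efforts": joint torques, N m; "tcp_pos": TCP position; "tool_rot": TCP orientation; "ft_force": force on the tool from outside, world axes, zero at the start; "torque": the same for the moment, N m; "gripper_width": opening from 0.0 (shut) to 1.0 (fully open).
Only numpy, scipy, OpenCV 4.12 (cv2) and the standard library are available. Lean on these libraries where they do the work, as an engineer would, in place of code of your own. Each camera call takes 0.05 s, during which the arm holds its last target.

TASK

The longer of the two flat steel mending plates has to be painted. Slide it along its lane on the plywood stand until it sticks out well past the stand's front edge, grip it there by its long sides, and lay it flat, squarely and centred across the two battens of the paint rack, without dropping it. Leave the shorter plate where it lies.

Things in the scene. Friction and masses are not known exactly. Their poses are not given: they have to be found in the camera images.
- long_plate_center (a point): Centre (half-way up) of the long plate: bare steel flat, 170 mm long (its x), 50 wide (y), 5 thick (z up), four drawn screw holes, 0.14 to 0.28 kg. It starts in either lane of the stand, near end 5 to 20 mm behind the front edge. It slides with ordinary dry friction, pushed on its far end or dragged from above; it tips off if more than half sticks out.
- short_plate_center (a point): Centre (half-way up) of the short plate: like the long one, but 100 mm long, with two screw holes. It lies in the stand's other lane and stays there.
- stand: Fixed plywood stand; origin on the bench, x along its lanes away from the robot, y left. Top face at z = 60 mm, x = -105 (front edge, free air below) to +115 mm (open rear), 150 wide. Three strips along x, 12 wide, tops at z = 66, at y = -69, 0, +69 mm, x = -100 to +110, bound two lanes 57 wide (centres y = -34.5, +34.5). They stand 1 mm above the plates, so plates in them cannot be gripped by the sides.
- rack_top (a point): Middle of the fixed paint rack, level with the tops of its two battens, 60 mm above the bench. They run along the rack's y, 120 mm long, 12 thick, at x = -32 and +32 mm, on a baseboard 160 x 130 mm, its top 45 mm below this point. The plate shall lie with its length along the rack's x (roughly away from the robot), either way round; centred, its ends stick out 47 mm.

How it is judged:
By the outcome, as a careful person would: the job done as asked, in the order asked, and still so for the second after the job is handed in, with the robot touching nothing.
It also fails if it takes over 48 s, if anything falls off the work surface, if the arm or the gripper's body presses on something with over 40 N, if the wrist force passes 120 N, or if a joint passes its speed limit or range.

## Working session

There is one attempt and no reset: what is moved stays moved. The work goes in short steps, Python scripts to look and compute and a tool call to move; the robot and the scene stay as the last step left them, time stands still between calls to the robot, and variables do not carry over. Pictures are saved under pics/ and viewed, and the job is handed in when it is done.

Besides the shell and the picture viewer there is one more tool, called after "Call:" as name([rows], argument=value, ...), one row to a line, values as JSON. apply_moves: Moves the arm, as the interface text tells. Its arguments: {"type":"object","properties":{"targets":{"type":"array"},"hand":{"type":"number"}},"required":["targets"]}

```bash
ls; mkdir -p pics; python3 - <<'E'
from plant import *
import cv2,numpy as np
s=sense();print(s)
for n in("scene","top"):
    c=camera(n);cv2.imwrite(f"pics/{n}0.png",c["img"][:,:,::-1]);np.savez(f"{n}0.npz",**c);print(n,c["camera_matrix"],c["world_to_cam"])
E
```

```text
pics
{'time_s': 0.0, 'q': array([-9.36320621e-01,  4.08225283e-02,  8.37820824e-02, -4.85958117e-04,
       -1.61549209e+00, -3.33715529e-01]), 'dq': array([ 5.47720806e-04, -5.93963931e-04,  1.02889918e-03, -1.25359131e-03,
        3.15533101e-05,  7.37100596e-04]), 'joint_efforts': array([-2.30084879e-04, -3.68206429e+01,  3.47413409e+01,  6.93208918e+00,
       -5.32280799e-03,  3.99166652e-06]), 'tcp_pos': array([ 177.7412003 , -572.71737634,  230.25260745]), 'tool_rot': array([-1.86264266e+00, -2.52797438e+00, -1.53685528e-03]), 'ft_force': array([-0.91515512, -0.73186916, -0.03120543]), 'torque': array([ 0.06815348, -0.07330005,  0.01425409]), 'gripper_width': 1.0002471596659557}
scene [[543.28735059   0.         286.83964999]
 [  0.         543.28735059 210.70999991]
 [  0.           0.           1.        ]] [[-8.80438578e-01 -4.74060929e-01  9.70287048e-03  4.93017818e+02]
 [-2.25171680e-01  4.00011064e-01 -8.88419306e-01  1.95464290e+02]
 [ 4.17283626e-01 -7.84383442e-01 -4.58930268e-01  7.99015854e+02]
 [ 0.00000000e+00  0.00000000e+00  0.00000000e+00  1.00000000e+00]]
top [[435.35761221   0.         279.93194164]
 [  0.         435.35761221 207.78839855]
 [  0.           0.           1.        ]] [[ 7.53412816e-03 -9.99909718e-01  1.11261963e-02 -2.21583412e+01]
 [-9.89123351e-01 -9.08641118e-03 -1.46807472e-01  5.72936680e+02]
 [ 1.46895315e-01 -9.89911424e-03 -9.89102509e-01  8.34031918e+02]
 [ 0.00000000e+00  0.00000000e+00  0.00000000e+00  1.00000000e+00]]
```

View pics/top0.png

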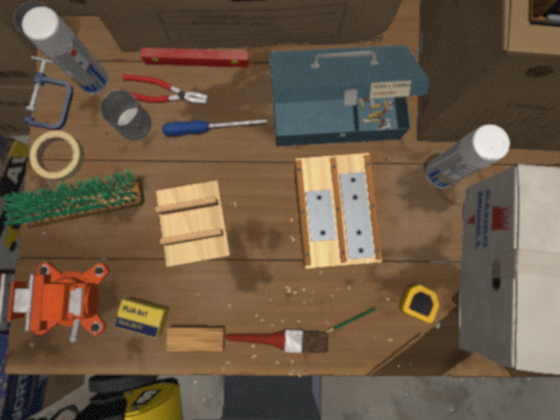

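View pics/scene0.png

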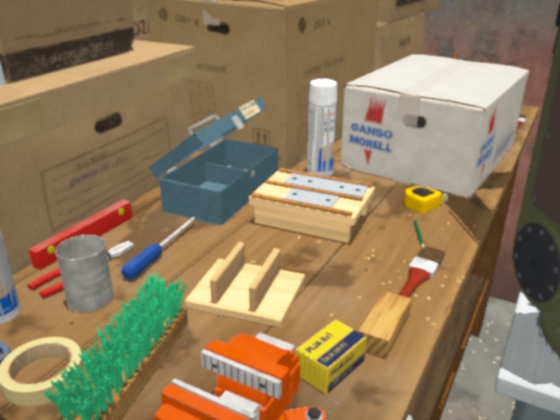

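The top view shows the long plate in the stand's right lane, about (356,215), the short plate at (320,215), and the rack at (192,222). The stand's front edge is near row 265. The next step is to measure them.

```bash
cat > h.py <<'E'
import numpy as np,cv2
def ray(c,px,z):
    K=c["camera_matrix"];T=c["world_to_cam"];R=T[:3,:3];o=-R.T@T[:3,3]
    px=np.atleast_2d(px).astype(float);d=np.c_[px,np.ones(len(px))]@np.linalg.inv(K).T@R
    return o+d*((z-o[2])/d[:,2])[:,None]
def proj(c,P):
    P=np.atleast_2d(P).astype(float);q=(P@c["world_to_cam"][:3,:3].T+c["world_to_cam"][:3,3])@c["camera_matrix"].T
    return q[:,:2]/q[:,2:]
def cloud(c):
    d=c["depth"];v,u=np.indices(d.shape);K=c["camera_matrix"]
    P=np.stack([(u-K[0,2])/K[0,0]*d,(v-K[1,2])/K[1,1]*d,d],-1);T=c["world_to_cam"]
    return (P-T[:3,3])@T[:3,:3]
def rects(c,mask,z,amin):
    out=[]
    cs,_=cv2.findContours(mask.astype(np.uint8),cv2.RETR_EXTERNAL,cv2.CHAIN_APPROX_NONE)
    for k in cs:
        if cv2.contourArea(k)<amin: continue
        w=ray(c,k[:,0],z)[:,:2].astype(np.float32)
        (x,y),_,_=r=cv2.minAreaRect(w);out.append((r,cv2.boundingRect(k),cv2.boxPoints(r)))
    return out
E
python3 - <<'E'
from h import *
np.set_printoptions(precision=1,suppress=True)
c=dict(np.load("top0.npz"));im=c["img"];P=cloud(c)
hsv=cv2.cvtColor(im,cv2.COLOR_RGB2HSV)
roi=np.zeros(im.shape[:2],bool);roi[145:275,290:390]=1
for p in[(215,356),(215,320),(260,326),(160,330),(215,340),(203,190),(237,190),(185,190),(220,190)]: print(p,im[p],hsv[p],P[p])
m=roi&(hsv[...,0]>85)&(hsv[...,0]<130)&(hsv[...,2]>110)
for r in rects(c,m,65,150): print("plate",r)
# stand: z 50-75 by depth
m=roi&(P[...,2]>50)&(P[...,2]<75)
for r in rects(c,m,61,1000): print("stand",r)
roi=np.zeros(im.shape[:2],bool);roi[170:275,145:240]=1
m=roi&(P[...,2]>45)&(P[...,2]<75)
for r in rects(c,m,60,100): print("batten",r)
m=roi&(P[...,2]>7)&(P[...,2]<75)
for r in rects(c,m,15,100): print("base",r)
cv2.imwrite("pics/crop0.png",cv2.resize(im[140:280,140:400,::-1],None,fx=3,fy=3,interpolation=2))
E
```

```text
(215, 356) [180 184 185] [ 96   7 185] [ 556.9 -166.4   64.5]
(215, 320) [183 188 188] [ 90   7 188] [556.3 -95.8  64.3]
(260, 326) [241 213 151] [ 21  95 241] [ 468.9 -107.5   58.9]
(160, 330) [167 123  82] [ 14 130 167] [ 666.1 -115.9   68.8]
(215, 340) [163 110  66] [ 14 152 163] [ 556.4 -134.7   66.2]
(203, 190) [210 163 116] [ 15 114 210] [578.5 160.3  59.1]
(237, 190) [200 156 110] [ 15 115 200] [511.5 158.1  57.4]
(185, 190) [209 169 120] [ 17 109 209] [623.6 170.6  14.5]
(220, 190) [225 189 132] [ 18 105 225] [550.2 168.1  13.4]
plate (((556.8184204101562, -96.4589614868164), (94.02323150634766, 43.70615768432617), 5.979711532592773), (307, 191, 28, 49), array([[ 507.8,  -79.6],
       [ 512.3, -123.1],
       [ 605.9, -113.3],
       [ 601.3,  -69.8]], dtype=float32))
plate (((557.4071044921875, -166.83558654785156), (162.9142608642578, 45.00193405151367), 5.3179402351379395), (341, 174, 31, 84), array([[ 474.2, -152. ],
       [ 478.4, -196.8],
       [ 640.6, -181.7],
       [ 636.4, -136.9]], dtype=float32))
stand (((569.5167846679688, -130.22763061523438), (219.079055786
[... 202 characters left out ...]
658203125, 157.59844970703125), (13.276147842407227, 120.41526794433594), 10.5957670211792), (159, 228, 63, 17), array([[495.9, 215.6],
       [518. ,  97.2],
       [531.1,  99.6],
       [509. , 218. ]], dtype=float32))
batten (((575.9207763671875, 169.2682342529297), (14.528861999511719, 120.29520416259766), 10.362574577331543), (155, 196, 62, 17), array([[558. , 227.1],
       [579.6, 108.8],
       [593.9, 111.4],
       [572.2, 229.7]], dtype=float32))
base (((544.8807983398438, 166.80601501464844), (159.85504150390625, 136.3120574951172), 10.72585678100586), (155, 180, 75, 87), array([[453.7, 218.9],
       [479. ,  85. ],
       [636.1, 114.7],
       [610.7, 248.6]], dtype=float32))
```

View pics/crop0.png

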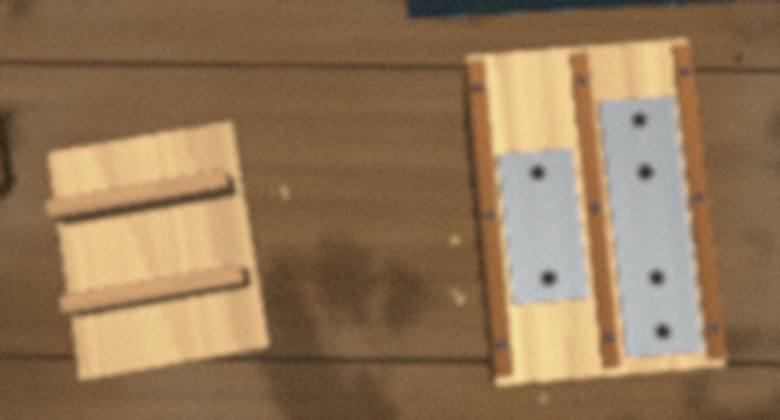

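```bash
python3 - <<'E'
from h import *
from plant import *
np.set_printoptions(precision=1,suppress=True)
for n in("top0","scene0"):
    c=dict(np.load(n+".npz"));P=cloud(c);ok=c["depth"]>0
    for x in range(660,860,15):
        m=ok&(P[...,0]>x)&(P[...,0]<x+15)&(P[...,1]>-230)&(P[...,1]<-80)
        if m.sum():print(n,x,np.percentile(P[...,2][m],[50,98,100]))
    m=ok&(P[...,0]>450)&(P[...,0]<660)&(P[...,1]>-420)&(P[...,1]<-230);print("right side max z",np.percentile(P[m],99.9,axis=0))
# start height noise
print([sense()["tcp_pos"] for _ in range(2)])
c=camera("wrist");cv2.imwrite("pics/wrist0.png",c["img"][:,:,::-1])
E
```

```text
top0 660 [59.7 67.2 68.9]
top0 675 [58.4 66.8 68.2]
top0 690 [-0.5  3.   3.6]
top0 705 [-0.2 69.6 77.8]
top0 720 [34.4 76.6 79.7]
top0 735 [163.1 173.5 174.6]
top0 750 [174.5 189.2 195.1]
top0 765 [185.3 193.9 197.1]
top0 780 [ 48.6 187.2 190.1]
top0 795 [ 16.4 175.3 177.8]
top0 810 [152.5 164.  167.3]
top0 825 [147.9 166.9 168.6]
top0 840 [136.3 167.3 169. ]
top0 855 [124.7 130.5 130.7]
right side max z [ 659.8 -230.3  226.5]
scene0 660 [62.2 68.7 70.6]
scene0 675 [61.5 68.  69.3]
scene0 690 [1.7 3.7 4.4]
scene0 705 [ 2.1 72.9 80.6]
scene0 720 [46.4 78.  80.6]
scene0 735 [168.7 175.3 176.4]
scene0 750 [179.  189.1 193.4]
scene0 765 [190.  196.2 196.9]
scene0 780 [ 39.4  52.  195.8]
scene0 795 [32.1 51.  51.8]
scene0 810 [21.2 50.  51. ]
scene0 825 [ 26.3 167.  168.1]
scene0 840 [ 37.7 168.1 168.5]
scene0 855 [43.1 79.  87.1]
right side max z [ 659.5 -234.8  227.5]
[array([ 177.8, -572.8,  230.4]), array([ 177.8, -572.8,  230.4])]
```

View pics/wrist0.png

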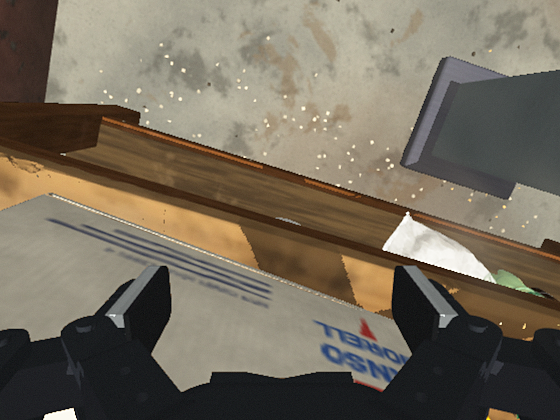

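```bash
python3 - <<'E'
from h import *
from plant import *
np.set_printoptions(precision=1,suppress=True)
s=sense();from scipy.spatial.transform import Rotation as R
c=camera("wrist");T=c["world_to_cam"];o=-T[:3,:3].T@T[:3,3];Rt=R.from_rotvec(s["tool_rot"]).as_matrix()
print("cam in tool",Rt.T@(o-s["tcp_pos"]),"axes",Rt)
P=cloud(dict(np.load("top0.npz")));ok=np.load("top0.npz")["depth"]>0
for y in range(-600,-200,40):
    for x0 in (150,300,450,600):
        m=ok&(P[...,0]>x0)&(P[...,0]<x0+150)&(P[...,1]>y)&(P[...,1]<y+40)
        if m.sum()>20: print(y,x0,np.percentile(P[...,2][m],99))
E
```

```text
cam in tool [   0.1  -66.2 -141.9] axes [[-0.3  1.  -0. ]
 [ 1.   0.3  0. ]
 [ 0.  -0.  -1. ]]
-600 150 1.7295489256612067
-600 600 83.86633851957988
-560 150 1.6375503414413857
-560 600 147.06663474060926
-520 150 2.195794775305623
-520 600 205.23289825799108
-480 150 213.50083563966643
-480 300 217.49940300570407
-480 450 218.19222112880874
-480 600 270.3279107595108
-440 150 213.35768589218978
-440 300 217.5583858489496
-440 450 219.16801450520433
-440 600 327.1837192422848
-400 150 208.27918773663438
-400 300 216.27665605949332
-400 450 216.09543358137182
-400 600 392.89325984759046
-360 150 2.2607138915421867
-360 300 32.88031837838143
-360 450 2.9066517270837338
-360 600 393.3814879315278
-320 150 2.710674620589011
-320 300 35.36131025061718
-320 450 3.0636900299006395
-320 600 392.3240874930834
-280 150 2.5587005809163923
-280 300 33.64917052649277
-280 450 3.1790157972373567
-280 600 76.00078830966872
-240 150 2.92923256523007
-240 300 5.133512427784286
-240 450 67.8605513056652
-240 600 75.75812910682845
```

```bash
cat > go.py <<'E'
import sys,numpy as np
from scipy.spatial.transform import Rotation as R
from plant import sense
# go.py x y z axisangle(deg of tool x in world)
def rel(x,y,z,a):
    s=sense();M=R.from_rotvec(s["tool_rot"]).as_matrix()
    d=M.T@(np.array([x,y,z])-s["tcp_pos"]);cur=np.degrees(np.arctan2(M[1,0],M[0,0]))
    print("t",round(s["time_s"],2),"tcp",s["tcp_pos"].round(1),"ang",round(cur,2),"F",s["ft_force"].round(1),"w",round(s["gripper_width"],3),"tilt",np.degrees(np.arccos(-M[2,2])).round(2))
    print("shift mm",d.round(1),"roll",round(-(a-cur),2))
def stand(xs,ys=-34.5,a=5.3):
    # lane frame through measured plate centre
    a=np.radians(a);o=np.array([557.4,-166.8]);u=np.array([np.cos(a),np.sin(a)])
    return o+u*(xs+10.4)
if __name__=="__main__": 
    v=list(map(float,sys.argv[1:]));rel(*v)
E
python3 - <<'E'
from go import *
p=stand(93);print(p);rel(p[0],p[1],280,95.3)
E
```

```text
[ 660.35793379 -157.24888126]
t 0.2 tcp [ 177.7 -572.9  230.7] ang 107.23 F [ 0.2  0.7 -0.2] w 1.0 tilt 0.07
shift mm [254.  584.1 -49.2] roll 11.93
```

Call:
apply_moves([
  [[0.0,0.01,-0.05],2],
  [[0.015,0.05,-0.05],5],
  [[0.037,0.1,-0.05],8],
  [[0.059,0.15,-0.05],12],
  [[0.081,0.2,-0.05],12],
  [[0.103,0.25,-0.05],12],
  [[0.125,0.3,-0.05],12],
  [[0.147,0.35,-0.05],12],
], hand=1)

```text
time_s: 1.2
tcp_pos: [469.6, -327.3, 280.7]
tool_rot: [-2.117, -2.32, -0.001]
ft_force: [0.4, -0.6, 0.0]
gripper_width: -0.002
```

```bash
python3 go.py 660.4 -157.2 200 95.3
```

```text
t 1.2 tcp [ 469.6 -327.3  280.7] ang 95.25 F [ 0.4 -0.6  0. ] w -0.002 tilt 0.07
shift mm [151.9 205.6  80.9] roll -0.05
```

Call:
apply_moves([
  [[0.04,0.045,0.0],0],
  [[0.08,0.09,0.0],0],
  [[0.115,0.14,0.0],0],
  [[0.145,0.185,0.02],0],
  [[0.152,0.2055,0.06],0],
  [[0.152,0.2055,0.11],0],
  [[0.152,0.2055,0.15],0],
  [[0.152,0.2055,0.17],0],
])

```text
time_s: 2.2
tcp_pos: [659.2, -156.8, 107.7]
tool_rot: [-2.115, -2.318, 0.003]
ft_force: [-0.5, -0.1, 0.9]
gripper_width: 0.002
```

```bash
python3 go.py 660.4 -157.2 62 95.3; python3 - <<'E'
from plant import *;import cv2,numpy as np
for n in("scene","wrist","top"):
    c=camera(n);cv2.imwrite(f"pics/{n}1.png",c["img"][:,:,::-1]);np.savez(f"{n}1.npz",**c)
a=cv2.imread("pics/scene1.png")[120:260,220:420];b=cv2.imread("pics/wrist1.png")
cv2.imwrite("pics/m1.png",np.hstack([cv2.resize(a,(400,280)),cv2.resize(b,(374,280))]))
E
```

```text
t 2.2 tcp [ 659.2 -156.8  107.7] ang 95.25 F [-0.5 -0.1  0.9] w 0.002 tilt 0.27
shift mm [-0.6  1.4 45.6] roll -0.05
```

View pics/m1.png

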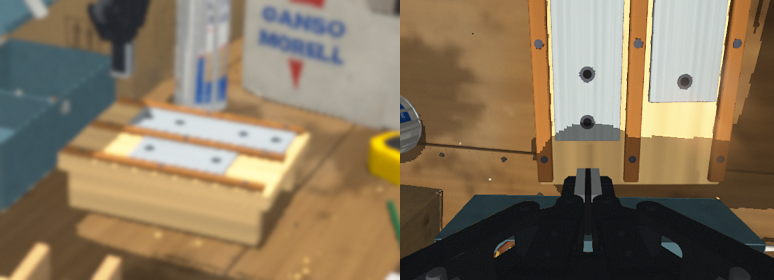

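The wrist view shows the closed fingers centred behind the long plate's far end, which is near (585,140) in the half-size picture. I'll check that end by casting a ray.

```bash
python3 - <<'E'
from h import *
c=dict(np.load("wrist1.npz"))
k=560/374
p=np.array([[(555-400)*k,140*k],[(620-400)*k,140*k],[(553-400)*k,20*k]]);print(p);print(ray(c,p,65).round(1))
print("stand rear edge",ray(c,np.array([[(545-400)*k,182*k],[(715-400)*k,182*k]]),60).round(1))
from go import stand;print("expected far end",stand(74.6))
E
```

```text
[[232.0855615  209.62566845]
 [329.41176471 209.62566845]
 [229.09090909  29.94652406]]
[[ 644.5 -183.    65. ]
 [ 640.  -133.3   65. ]
 [ 560.4 -189.2   65. ]]
stand rear edge [[ 682.5 -189.7   60. ]
 [ 669.8  -49.9   60. ]]
expected far end [ 642.03659935 -158.94850007]
```

Call:
apply_moves([
  [[-0.0005,0.0015,0.015],0],
  [[-0.0005,0.0015,0.03],0],
  [[-0.0005,0.0015,0.037],0],
  [[-0.0005,0.0015,0.041],0],
  [[-0.0005,0.0015,0.044],0],
  [[-0.0005,0.0015,0.045],0],
  [[-0.0005,0.0015,0.045],0],
])

```text
time_s: 3.22
tcp_pos: [661.8, -157.6, 66.3]
tool_rot: [-2.117, -2.32, 0.0]
ft_force: [-0.6, -0.7, -0.2]
gripper_width: -0.005
```

```bash
python3 - <<'E'
from go import *
p=stand(93);rel(p[0],p[1],62,95.3)
p=stand(74.6-75+11);rel(p[0],p[1],62,95.3)
from plant import *;import cv2
c=camera("wrist");np.savez("wrist2.npz",**c);cv2.imwrite("pics/wrist2.png",c["img"][:,:,::-1])
E
```

```text
t 3.23 tcp [ 661.8 -157.6   66.3] ang 95.24 F [-0.6 -0.7 -0.2] w -0.005 tilt 0.05
shift mm [ 0.5 -1.4  4.3] roll -0.06
t 3.23 tcp [ 661.8 -157.6   66.3] ang 95.24 F [-0.6 -0.7 -0.2] w -0.005 tilt 0.05
shift mm [  0.4 -83.8   4.3] roll -0.06
```

View pics/wrist2.png

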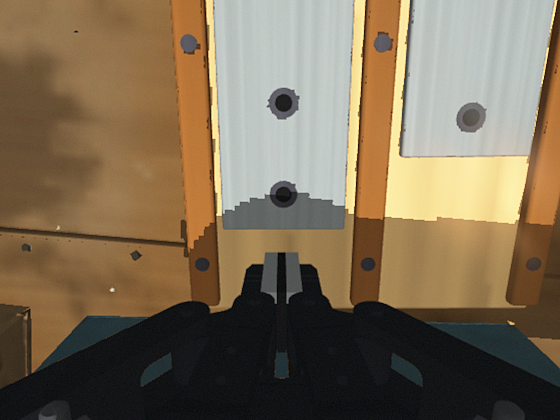

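The fingers are centred in the lane behind the plate's end (row 229, columns 222-344) and have a gap to it. I'll lower the last 4 mm.

Call:
apply_moves([
  [[0.0,0.0,0.002],0],
  [[0.0,0.0,0.003],0],
  [[0.0,0.0,0.004],0],
  [[0.0,0.0,0.004],0],
])

```text
time_s: 3.78
tcp_pos: [661.8, -157.6, 62.2]
tool_rot: [-2.117, -2.32, 0.0]
ft_force: [-0.2, 0.2, -0.9]
gripper_width: -0.002
```

```bash
python3 - <<'E'
from go import *
p=stand(93);rel(p[0],p[1],62,95.3)
E
```

```text
t 3.77 tcp [ 661.8 -157.6   62.2] ang 95.25 F [-0.2  0.2 -0.9] w -0.002 tilt 0.05
shift mm [ 0.5 -1.4  0.2] roll -0.05
```

Call:
apply_moves([
  [[0.0,-0.004,0.0],0],
  [[0.0,-0.009,0.0],0],
  [[0.0,-0.015,0.0],0],
  [[0.0,-0.021,0.0],0],
  [[0.0,-0.027,0.0],0],
  [[0.0,-0.033,0.0],0],
  [[0.0,-0.038,0.0],0],
  [[0.0,-0.042,0.0],0],
])

```text
time_s: 4.78
tcp_pos: [619.8, -161.5, 62.5]
tool_rot: [-2.117, -2.32, -0.0]
ft_force: [0.6, -0.3, 0.3]
gripper_width: -0.001
```

```bash
cat > look.py <<'E'
from h import *
from go import *
from plant import *
import sys
n=sys.argv[1]
p=stand(93);rel(p[0],p[1],62,95.3)
c=camera("top");cv2.imwrite(f"pics/top{n}.png",cv2.resize(c["img"][140:300,270:400,::-1],None,fx=3,fy=3,interpolation=2))
w=camera("wrist");cv2.imwrite(f"pics/wrist{n}.png",w["img"][:,:,::-1]);np.savez(f"wrist{n}.npz",**w);np.savez(f"top{n}.npz",**c)
a=cv2.imread(f"pics/top{n}.png");b=cv2.resize(cv2.imread(f"pics/wrist{n}.png"),(400,300))
m=np.zeros((480,800,3),np.uint8);m[:480,:390]=a;m[:300,400:]=b;cv2.imwrite(f"pics/m{n}.png",m)
E
python3 look.py 3
```

```text
t 4.78 tcp [ 619.8 -161.5   62.5] ang 95.25 F [ 0.6 -0.3  0.3] w -0.001 tilt 0.03
shift mm [ 0.5 40.7  0.5] roll -0.05
```

View pics/m3.png

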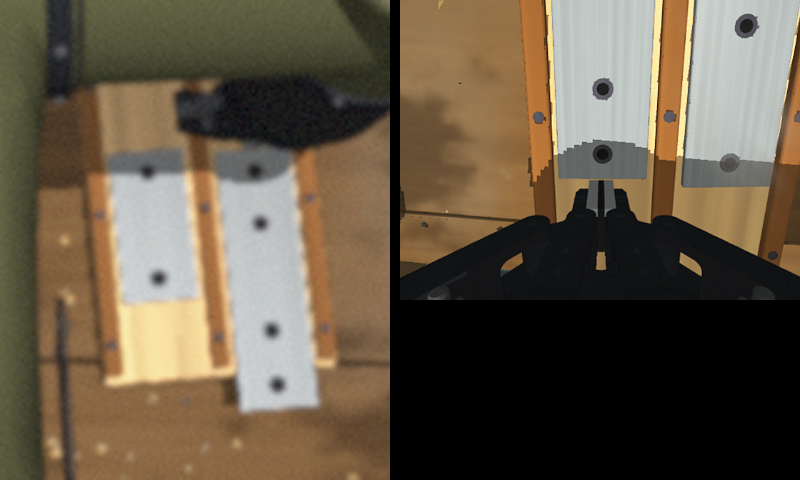

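The plate has slid squarely and its front now sticks out past the stand, to crop row 408. I'll measure the protrusion.

```bash
cat > plate.py <<'E'
from h import *
from go import stand
def front(c):
    hsv=cv2.cvtColor(c["img"],cv2.COLOR_RGB2HSV);roi=np.zeros(hsv.shape[:2],bool);roi[190:310,335:395]=1
    m=roi&(hsv[...,1]<45)&(hsv[...,2]>130);m=cv2.morphologyEx(m.astype(np.uint8),cv2.MORPH_OPEN,np.ones((3,3)))
    for r,bb,box in rects(c,m,65,300):
        print(np.round(r[0],1),np.round(r[1],1),round(r[2],2));
        u=np.array([np.cos(np.radians(5.3)),np.sin(np.radians(5.3))]);o=stand(0)
        print("x_s of corners",((box-o)@u).round(1),"y",((box-o)@[-u[1],u[0]]).round(1))
if __name__=="__main__":
    import sys
    for f in sys.argv[1:]: front(dict(np.load(f)))
E
python3 plate.py top0.npz top3.npz
```

```text
[ 541.3 -169. ] [134.9  50.4] 5.18
x_s of corners [-94.  -94.1  40.8  40.9] y [ 24.6 -25.8 -26.1  24.3]
[ 514.8 -170.6] [153.   51.1] 5.45
x_s of corners [-129.7 -129.6   23.4   23.2] y [ 25.5 -25.6 -25.2  25.9]
```

Call:
apply_moves([
  [[0.0,-0.004,0.0],0],
  [[0.0,-0.009,0.0],0],
  [[0.0,-0.015,0.0],0],
  [[0.0,-0.021,0.0],0],
  [[0.0,-0.027,0.0],0],
  [[0.0,-0.033,0.0],0],
  [[0.0,-0.037,0.0],0],
  [[0.0,-0.039,0.0],0],
])

```text
time_s: 5.88
tcp_pos: [580.5, -165.1, 62.4]
tool_rot: [-2.117, -2.32, 0.0]
ft_force: [1.0, 0.9, -0.3]
gripper_width: -0.003
```

```bash
python3 look.py 4;python3 plate.py top4.npz
```

```text
t 5.88 tcp [ 580.5 -165.1   62.4] ang 95.24 F [ 1.   0.9 -0.3] w -0.003 tilt 0.06
shift mm [ 0.5 80.2  0.3] roll -0.06
[ 475.3 -173.9] [152.6  51.2] 5.39
x_s of corners [-169.2 -169.1  -16.5  -16.6] y [ 26.  -25.2 -24.9  26.3]
```

View pics/m4.png

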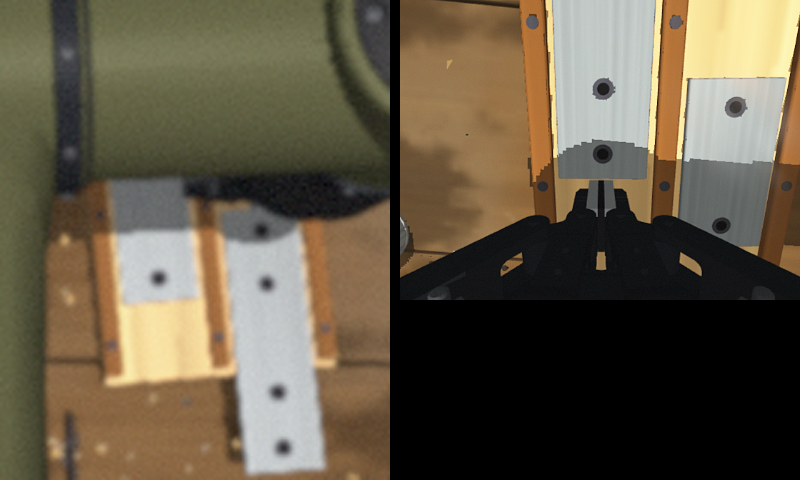

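The overhang is about 65 mm, the plate is square, and its centre is at x_s about -85. I'll back off, lift, open the gripper and move over the overhang, to grip 62 mm ahead of the centre. That keeps the fingers outside the batten once it's on the rack.

Call:
apply_moves([
  [[0.0,0.005,0.0],0],
  [[0.0,0.008,-0.015],0],
  [[0.0,0.008,-0.05],0],
  [[0.0,-0.02,-0.075],0],
  [[0.0,-0.06,-0.08],0],
  [[0.0,-0.105,-0.08],0],
  [[0.0,-0.15,-0.08],0],
  [[0.0,-0.159,-0.08],0],
])

```text
time_s: 6.98
tcp_pos: [421.2, -180.0, 144.5]
tool_rot: [2.117, 2.319, 0.002]
ft_force: [0.1, 0.0, 0.4]
gripper_width: -0.001
```

```bash
python3 - <<'E'
from h import *
from go import *
from plant import *
from plate import front
p=stand(-146.5);rel(p[0],p[1],38,95.3)
w=camera("wrist");cv2.imwrite("pics/wrist5.png",w["img"][:,:,::-1])
E
```

```text
t 6.97 tcp [ 421.2 -180.   144.5] ang 95.22 F [0.1 0.  0.4] w -0.001 tilt 0.1
shift mm [  0.6   0.5 106.5] roll -0.08
```

View pics/wrist5.png

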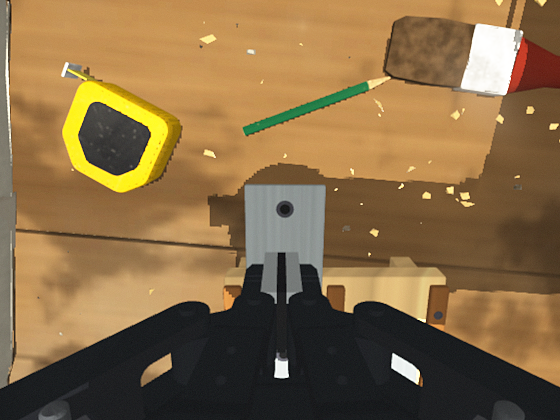

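Call:
apply_moves([
  [[0.001,0.0,0.0],0],
  [[0.001,0.0,0.0],0],
  [[0.001,0.0,0.0],0],
  [[0.001,0.0,0.01],0],
  [[0.001,0.0,0.025],0],
  [[0.001,0.0,0.04],0],
], hand=0)

```text
time_s: 7.78
tcp_pos: [421.0, -178.9, 102.6]
tool_rot: [-2.118, -2.32, -0.001]
ft_force: [0.8, -0.1, 0.1]
gripper_width: 1.003
```

```bash
python3 - <<'E'
from h import *
from go import *
from plant import *
p=stand(-146.5);rel(p[0],p[1],38,95.3)
w=camera("wrist");cv2.imwrite("pics/wrist6.png",w["img"][:,:,::-1])
m=cv2.cvtColor(w["img"],cv2.COLOR_RGB2HSV);print(ray(w,[[245,186],[325,186]],65))
E
```

```text
t 7.78 tcp [ 421.  -178.9  102.6] ang 95.22 F [ 0.8 -0.1  0.1] w 1.003 tilt 0.04
shift mm [-0.6  0.8 64.6] roll -0.08
[[ 393.42945608 -199.1955152    65.        ]
 [ 389.83337041 -159.83536473   65.        ]]
```

View pics/wrist6.png

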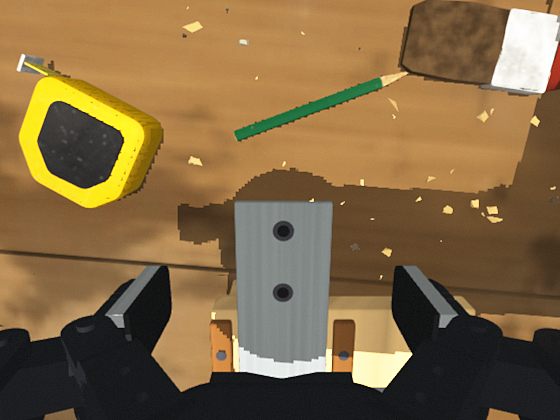

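The open jaws straddle the plate. Its end is at row 202, columns 235-332, and the finger tips are at columns 170 and 393. Descending.

Call:
apply_moves([
  [[0.0,0.001,0.012],0],
  [[0.0,0.001,0.028],0],
  [[0.0,0.001,0.044],0],
  [[0.0,0.001,0.056],0],
  [[0.0,0.001,0.063],0],
  [[0.0,0.001,0.0645],0],
  [[0.0,0.001,0.0645],0],
])

```text
time_s: 8.7
tcp_pos: [421.0, -178.4, 36.3]
tool_rot: [-2.117, -2.318, 0.001]
ft_force: [0.1, -0.2, -0.1]
gripper_width: 1.002
```

```bash
python3 - <<'E'
from h import *
from go import *
from plant import *
p=stand(-146.5);rel(p[0],p[1],38,95.3)
w=camera("wrist");cv2.imwrite("pics/wrist7.png",w["img"][:,:,::-1])
E
```

```text
t 8.7 tcp [ 421.  -178.4   36.3] ang 95.21 F [ 0.1 -0.2 -0.1] w 1.002 tilt 0.14
shift mm [-1.   0.7 -1.7] roll -0.09
```

View pics/wrist7.png

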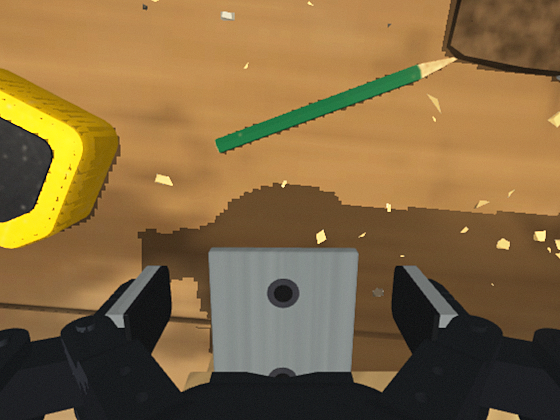

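Call:
apply_moves([
  [[0,0,-0.001],0],
  [[0,0,-0.001],0],
  [[0,0,-0.001],0],
  [[0,0,-0.001],0],
  [[0,0,-0.001],0],
  [[0,0,-0.001],0],
  [[0,0,-0.001],0],
  [[0,0,-0.001],0],
], hand=1)

```text
time_s: 9.75
tcp_pos: [421.4, -178.4, 37.6]
tool_rot: [-2.117, -2.319, -0.0]
ft_force: [-0.3, 1.5, 3.0]
gripper_width: 0.574
```

```bash
python3 - <<'E'
from h import *
from go import *
from plant import *
p=stand(-146.5);rel(p[0],p[1],38,95.3)
w=camera("wrist");cv2.imwrite("pics/wrist8.png",w["img"][:,:,::-1]);np.savez("wrist8.npz",**w)
E
```

```text
t 9.75 tcp [ 421.4 -178.4   37.6] ang 95.21 F [-0.3  1.5  3. ] w 0.574 tilt 0.11
shift mm [-1.   0.4 -0.4] roll -0.09
```

View pics/wrist8.png

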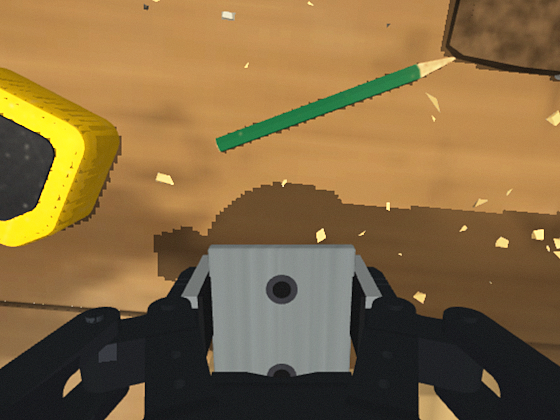

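The plate is gripped between the pads (opening 0.574, about 49 mm). I'll lift gently.

Call:
apply_moves([
  [[0,0,-0.002],0],
  [[0,0,-0.006],0],
  [[0,0,-0.012],0],
  [[0,0,-0.02],0],
  [[0,0,-0.029],0],
  [[0,0,-0.038],0],
  [[0,0,-0.045],0],
  [[0,0,-0.048],0],
])

```text
time_s: 10.8
tcp_pos: [421.7, -178.5, 86.2]
tool_rot: [-2.117, -2.319, -0.001]
ft_force: [0.0, 0.9, -1.6]
gripper_width: 0.567
```

```bash
python3 - <<'E'
from h import *
from go import *
from plant import *
a=np.radians(10.5);p=np.array([544.7,163.4])-62*np.array([np.cos(a),np.sin(a)]);print(p)
rel(p[0],p[1],85,100.5);print(sense()["torque"])
w=camera("wrist");b=w["img"][:,:,::-1];s=camera("scene");a=s["img"][100:300,180:460,::-1];np.savez("scene9.npz",**s)
cv2.imwrite("pics/m9.png",np.hstack([cv2.resize(a,(420,300)),cv2.resize(b,(376,300))]))
E
```

```text
[483.73819573 152.10139742]
t 10.8 tcp [ 421.7 -178.5   86.2] ang 95.22 F [ 0.   0.9 -1.6] w 0.567 tilt 0.08
shift mm [323.5  91.9   1.6] roll -5.28
[0.03108646 0.05834231 0.01412547]
```

View pics/m9.png

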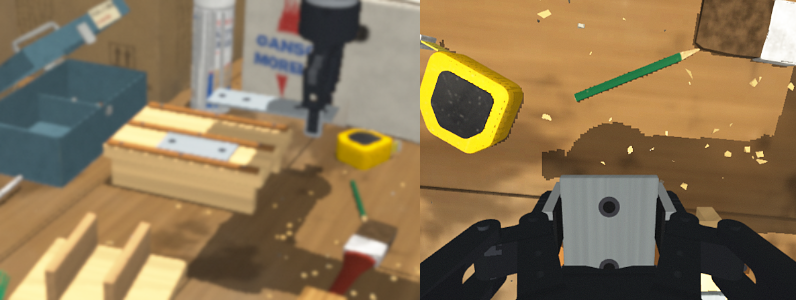

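The plate is held roughly level and clear of the stand. I'll check its tilt from the depth image.

```bash
python3 - <<'E'
from h import *
c=dict(np.load("scene9.npz"));P=cloud(c);d=c["depth"]
u=np.array([np.cos(np.radians(5.3)),np.sin(np.radians(5.3))]);g=np.array([421.7,-178.5])
Q=P[...,:2]-g;X=Q@u;Y=Q@[-u[1],u[0]]
m=(d>0)&(X>15)&(X<180)&(abs(Y)<26)&(P[...,2]>80)&(P[...,2]<150)
print(m.sum(),X[m].min(),X[m].max(),Y[m].min(),Y[m].max())
A=np.c_[X[m],Y[m],np.ones(m.sum())];s,*_=np.linalg.lstsq(A,P[...,2][m],rcond=None);print(s, "z at 0,145:",s[2],s[2]+145*s[0],"deg",np.degrees(np.arctan(s[:2])))
E
```

```text
716 15.475064932816252 151.19769626526934 -25.71201789796242 25.804120238849244
[-1.05871955e-02 -2.96574133e-02  1.14389187e+02] z at 0,145: 114.38918737940593 112.85404403596559 deg [-0.60657895 -1.69874668]
```

Call:
apply_moves([
  [[0.004,0.001,-0.002],0],
  [[0.014,0.004,-0.004],0],
  [[0.03,0.008,-0.004],0],
  [[0.052,0.014,-0.004],-0.5],
  [[0.078,0.022,-0.004],-1],
  [[0.106,0.03,-0.004],-1.5],
  [[0.134,0.038,-0.004],-2],
  [[0.162,0.046,-0.004],-2.5],
])

```text
time_s: 11.9
tcp_pos: [452.7, -11.4, 90.1]
tool_rot: [-2.065, -2.365, -0.001]
ft_force: [-0.4, 0.3, -1.8]
gripper_width: 0.568
```

```bash
python3 go.py 483.7 152.1 90 100.5
```

```text
t 11.9 tcp [452.7 -11.4  90.1] ang 97.76 F [-0.4  0.3 -1.8] w 0.568 tilt 0.09
shift mm [157.8  52.8   0.4] roll -2.74
```

Call:
apply_moves([
  [[0.022,0.007,0],-0.4],
  [[0.048,0.016,0],-0.8],
  [[0.076,0.025,0],-1.3],
  [[0.104,0.034,0],-1.8],
  [[0.129,0.043,0],-2.2],
  [[0.147,0.049,0],-2.5],
  [[0.156,0.052,0],-2.7],
  [[0.158,0.053,0],-2.7],
])

```text
time_s: 12.9
tcp_pos: [483.8, 152.6, 90.2]
tool_rot: [-2.008, -2.414, -0.0]
ft_force: [-0.3, -0.0, -0.9]
gripper_width: 0.568
```

```bash
python3 - <<'E'
from h import *
from go import *
from plant import *
rel(483.7,152.1,90,100.5)
c=camera("top");s=camera("scene");w=camera("wrist")
for n,k in(("top",c),("scene",s),("wrist",w)): np.savez(n+"10.npz",**k)
a=cv2.resize(c["img"][150:290,130:270,::-1],(400,400),interpolation=2);b=cv2.resize(s["img"][190:350,150:350,::-1],(400,320),interpolation=2)
m=np.zeros((600,800,3),np.uint8);m[:400,:400]=a;m[:320,400:]=b;m[325:600,400:767]=cv2.resize(w["img"][:,:,::-1],(367,275));cv2.imwrite("pics/m10.png",m)
E
```

```text
t 12.9 tcp [483.8 152.6  90.2] ang 100.48 F [-0.3 -0.  -0.9] w 0.568 tilt 0.09
shift mm [-0.5 -0.1  0.2] roll -0.02
```

View pics/m10.png

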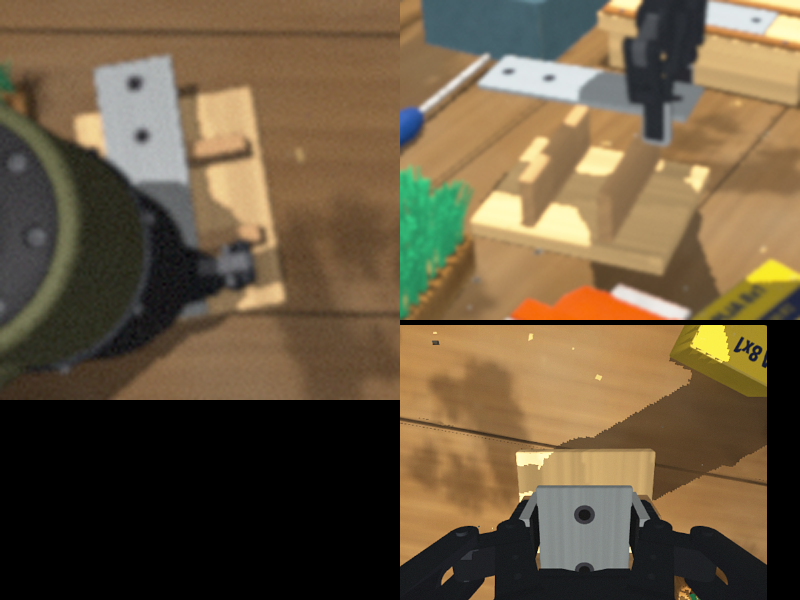

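```bash
python3 - <<'E'
from h import *
np.set_printoptions(precision=1,suppress=True)
c=dict(np.load("top10.npz"));w=dict(np.load("wrist10.npz"));s=dict(np.load("scene10.npz"))
a=np.radians(10.5);u=np.array([np.cos(a),np.sin(a)]);v=np.array([-u[1],u[0]]);o=np.array([544.7,163.4])
def fr(P): return np.c_[(P[:,:2]-o)@u,(P[:,:2]-o)@v]
hsv=cv2.cvtColor(c["img"],cv2.COLOR_RGB2HSV)
m=(hsv[...,1]<45)&(hsv[...,2]>120);r=np.zeros(m.shape,bool);r[160:217,155:205]=1
m=cv2.morphologyEx((m&r).astype(np.uint8),cv2.MORPH_OPEN,np.ones((3,3)))
for q,bb,box in rects(c,m,117.5,200): print("top rect",q,fr(box))
k=560/367.
print("near end wrist",fr(ray(w,(np.array([[538,487],[631,486]])-[400,325])*k,117.5)))
# depth edges, plane
for n,c2 in(("top",c),("scene",s)):
    P=cloud(c2);f=fr(P.reshape(-1,3));z=P[...,2].ravel();d=c2["depth"].ravel()
    mm=(d>0)&(z>105)&(z<130)&(abs(f[:,1])<30)&(f[:,0]>-40)&(f[:,0]<95)
    A=np.c_[f[mm],np.ones(mm.sum())];q,*_=np.linalg.lstsq(A,z[mm],rcond=None);print(n,mm.sum(),q[2],np.degrees(np.arctan(q[:2])),np.percentile(f[mm],[0.5,99.5],axis=0))
# base of rack from wrist, near edge cols 517..655 row 450
print("base near corners wrist",fr(ray(w,(np.array([[517,451],[655,450]])-[400,325])*k,15)))
# scene corners of plate far end etc
E
```

```text
top rect ((587.0731811523438, 169.64141845703125), (86.12749481201172, 50.916595458984375), 10.577136993408203) [[ -0.3  23.8]
 [ -0.2 -27.1]
 [ 85.9 -27. ]
 [ 85.8  23.9]]
near end wrist [[-84.  -23.3]
 [-84.4  23.6]]
top 1347 115.48412402366763 [-0.7  0.2] [[-36.3 -25.1]
 [ 86.3  24.3]]
scene 1308 117.44661980007125 [-0.7 -1.6] [[-37.8 -24.9]
 [ 87.1  26.1]]
base near corners wrist [[-79.8 -61.4]
 [-80.6  64.9]]
```

The plate measures square with the rack and centred lengthwise, but about 1.6 mm off in y. I'll correct that while lowering it to about 8 mm above the battens.

Call:
apply_moves([
  [[0.001,0,0.003],0],
  [[0.002,0,0.01],0],
  [[0.002,0,0.018],0],
  [[0.002,0,0.026],0],
  [[0.002,0,0.034],0],
  [[0.002,0,0.04],0],
  [[0.002,0,0.043],0],
  [[0.002,0,0.044],0],
])

```text
time_s: 14.05
tcp_pos: [483.5, 153.9, 46.3]
tool_rot: [-2.01, -2.413, -0.001]
ft_force: [-0.2, -0.5, -1.5]
gripper_width: 0.57
```

```bash
cat > rk.py <<'E'
from h import *
from go import *
from plant import *
import sys
n=sys.argv[1];np.set_printoptions(precision=1,suppress=True)
rel(483.7,153.7,37.6,100.5)
c=camera("top");s=camera("scene");w=camera("wrist")
for k,d in(("top",c),("scene",s),("wrist",w)): np.savez(k+n+".npz",**d)
a=cv2.resize(c["img"][150:290,130:270,::-1],(400,400),interpolation=2);b=cv2.resize(s["img"][190:350,150:350,::-1],(400,320),interpolation=2)
m=np.zeros((600,800,3),np.uint8);m[:400,:400]=a;m[:320,400:]=b;m[325:600,400:767]=cv2.resize(w["img"][:,:,::-1],(367,275));cv2.imwrite(f"pics/m{n}.png",m)
E
python3 rk.py 11
```

```text
t 14.05 tcp [483.5 153.9  46.3] ang 100.42 F [-0.2 -0.5 -1.5] w 0.57 tilt 0.09
shift mm [-0.3  0.2  8.7] roll -0.08
```

View pics/m11.png

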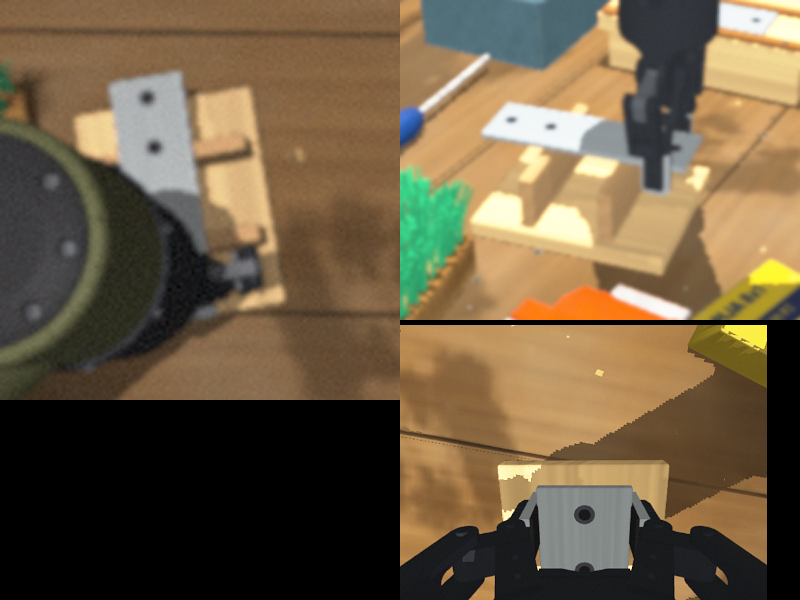

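The plate is centred on the baseboard in the wrist view (plate columns 538-631, board 499-668), and the fingers are in front of the near batten. Lowering slowly to contact.

Call:
apply_moves([
  [[0,0,0.002],0],
  [[0,0,0.004],0],
  [[0,0,0.0055],0],
  [[0,0,0.0065],0],
  [[0,0,0.007],0],
  [[0,0,0.007],0],
])

```text
time_s: 14.95
tcp_pos: [483.6, 154.0, 39.6]
tool_rot: [-2.01, -2.413, -0.001]
ft_force: [0.1, -0.6, -1.3]
gripper_width: 0.567
```

```bash
python3 go.py 483.7 153.7 37.6 100.5; python3 -c "
from plant import *;print(sense()['torque'])"
```

```text
t 14.95 tcp [483.6 154.   39.6] ang 100.43 F [ 0.1 -0.6 -1.3] w 0.567 tilt 0.09
shift mm [-0.3  0.1  2. ] roll -0.07
[-0.00105615  0.11353444  0.00028771]
```

No contact yet; the force is still about the plate's weight.

Call:
apply_moves([
  [[0,0,0.0005],0],
  [[0,0,0.001],0],
  [[0,0,0.0015],0],
  [[0,0,0.0015],0],
])

```text
time_s: 15.45
tcp_pos: [483.6, 154.0, 38.3]
tool_rot: [-2.01, -2.413, -0.002]
ft_force: [-1.3, -0.5, -0.6]
gripper_width: 0.57
```

```bash
python3 rk.py 12; python3 -c "
from plant import *;print(sense()['torque'])"
```

```text
t 15.45 tcp [483.6 154.   38.3] ang 100.43 F [-1.3 -0.5 -0.6] w 0.57 tilt 0.09
shift mm [-0.3  0.   0.7] roll -0.07
[-0.07595841  0.42611626 -0.00339088]
```

View pics/m12.png

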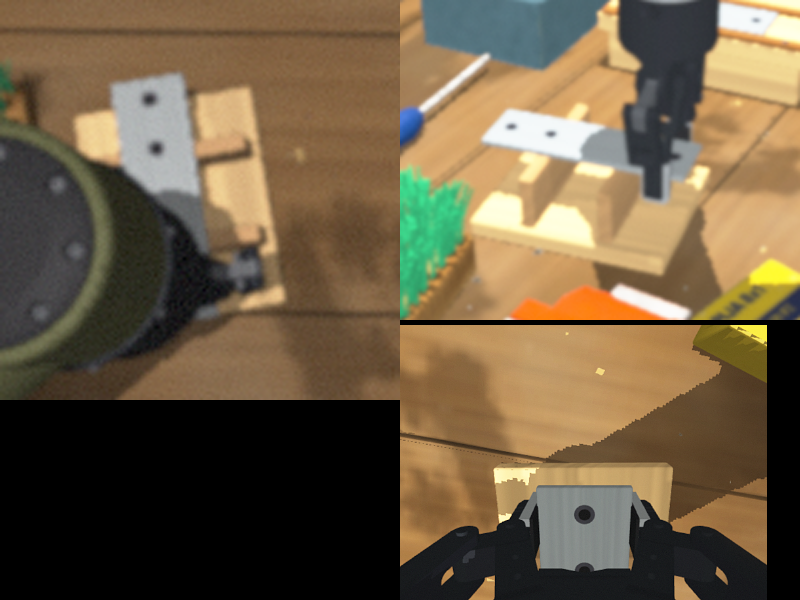

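The moment went from 0.11 to 0.43 N m, so the far batten has been touched. I'll go another millimetre for the near one.

Call:
apply_moves([
  [[0,0,0.0005],0],
  [[0,0,0.001],0],
  [[0,0,0.001],0],
])

```text
time_s: 15.98
tcp_pos: [483.8, 154.1, 37.9]
tool_rot: [-2.01, -2.414, -0.002]
ft_force: [-3.7, -1.2, 4.6]
gripper_width: 0.563
```

```bash
python3 -c "
from plant import *;s=sense();print(s['torque'],s['ft_force'],s['tcp_pos'])"
```

```text
[-0.2126099   1.24985375 -0.05493959] [-3.74107866 -1.19807552  4.59302576] [483.78233701 154.05468153  37.94583288]
```

Call:
apply_moves([
  [[0,0,0],0],
  [[0,0,0],0],
  [[0,0,0],0],
], hand=0.35)

```text
time_s: 16.35
tcp_pos: [483.8, 154.0, 37.7]
tool_rot: [-2.01, -2.414, -0.002]
ft_force: [0.4, -0.1, -0.0]
gripper_width: 0.65
```

Call:
apply_moves([
  [[0,0,0],0],
  [[0,0,0],0],
  [[0,0,0],0],
  [[0,0,0],0],
  [[0,0,0],0],
], hand=0)

```text
time_s: 16.98
tcp_pos: [483.8, 154.0, 37.7]
tool_rot: [-2.01, -2.414, -0.002]
ft_force: [-0.1, -0.3, -1.1]
gripper_width: 1.003
```

```bash
python3 rk.py 13
```

```text
t 16.98 tcp [483.8 154.   37.7] ang 100.44 F [-0.1 -0.3 -1.1] w 1.003 tilt 0.09
shift mm [-0.3 -0.1  0.1] roll -0.06
```

View pics/m13.png

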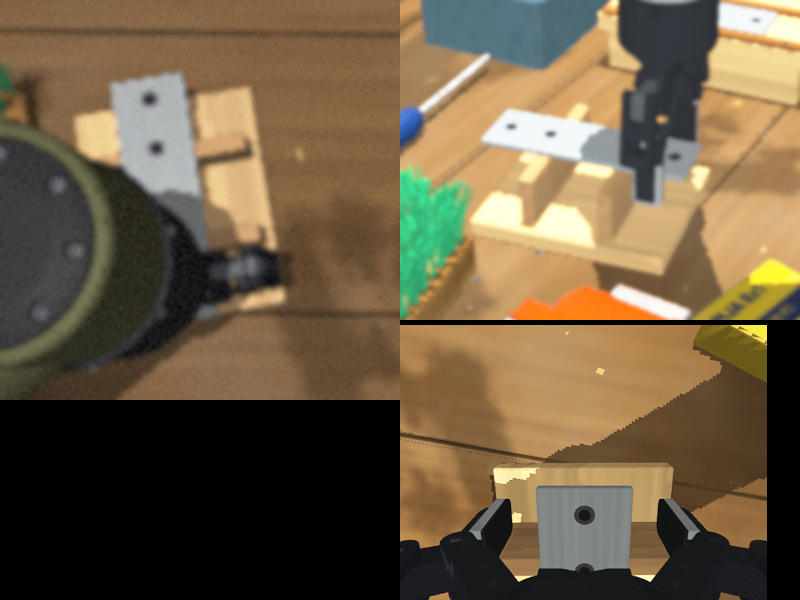

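It's released, the plate is at rest, and the open fingers are clear of both sides. I'll lift straight up, then move aside for a clean view.

Call:
apply_moves([
  [[0,0,-0.008],0],
  [[0,0,-0.025],0],
  [[0,0,-0.055],0],
  [[0,0,-0.095],0],
  [[0,0,-0.135],0],
  [[-0.03,-0.01,-0.16],0],
  [[-0.08,-0.02,-0.17],0],
  [[-0.13,-0.03,-0.17],0],
])

```text
time_s: 18.12
tcp_pos: [478.1, 19.4, 210.5]
tool_rot: [2.008, 2.414, 0.007]
ft_force: [0.5, -0.0, 0.2]
gripper_width: 0.998
```

Call:
apply_moves([
  [[-0.04,0,0],0],
  [[-0.09,0,0],0],
  [[-0.14,0,0],0],
  [[-0.18,0,0],0],
  [[-0.2,0,0],0],
  [[-0.2,0,0],0],
])

```text
time_s: 18.88
tcp_pos: [514.5, -178.6, 211.1]
tool_rot: [2.01, 2.411, 0.008]
ft_force: [-0.8, 0.3, -0.4]
gripper_width: 1.0
```

```bash
python3 rk.py 14; python3 - <<'E'
from h import *
np.set_printoptions(precision=1,suppress=True)
c=dict(np.load("top14.npz"));s=dict(np.load("scene14.npz"))
a=np.radians(10.5);u=np.array([np.cos(a),np.sin(a)]);v=np.array([-u[1],u[0]]);o=np.array([544.7,163.4])
def fr(P): return np.c_[(P[:,:2]-o)@u,(P[:,:2]-o)@v]
hsv=cv2.cvtColor(c["img"],cv2.COLOR_RGB2HSV)
m=(hsv[...,1]<45)&(hsv[...,2]>100);r=np.zeros(m.shape,bool);r[165:275,150:235]=1
m=cv2.morphologyEx((m&r).astype(np.uint8),cv2.MORPH_OPEN,np.ones((3,3)))
for q,bb,box in rects(c,m,65,300): print("plate",q,fr(np.array([q[0]])),fr(box))
P=cloud(s);f=fr(P.reshape(-1,3));z=P[...,2].ravel();d=s["depth"].ravel()
mm=(d>0)&(z>61)&(z<72)&(abs(f[:,1])<22)&(abs(f[:,0])<82)
A=np.c_[f[mm],np.ones(mm.sum())];q,*_=np.linalg.lstsq(A,z[mm],rcond=None);print(mm.sum(),q[2],np.degrees(np.arctan(q[:2])))
cv2.imwrite("pics/topfull14.png",c["img"][:,:,::-1])
E
```

```text
t 18.88 tcp [ 514.5 -178.6  211.1] ang 100.36 F [-0.8  0.3 -0.4] w 1.0 tilt 0.31
shift mm [332.1  28.6 174.2] roll -0.14
1525 66.40992514329214 [ 0.1 -0.1]
```

View pics/m14.png

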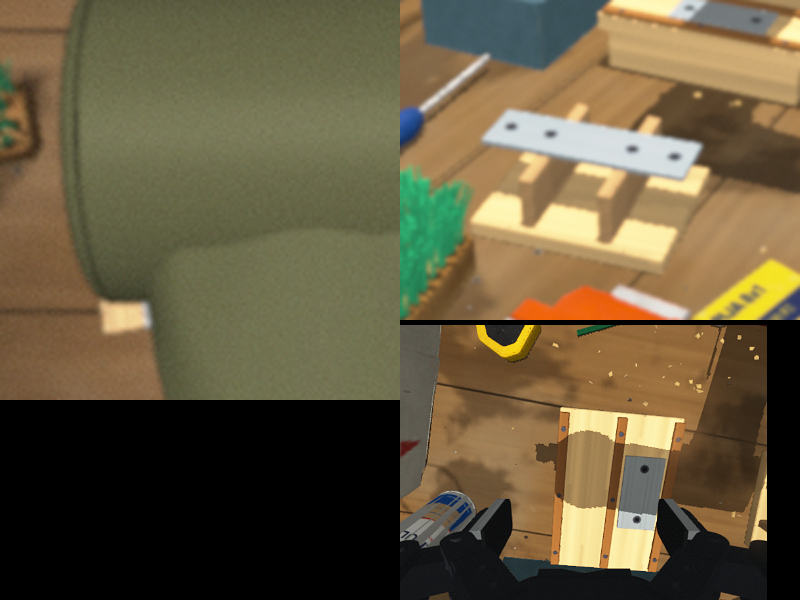

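View pics/topfull14.png

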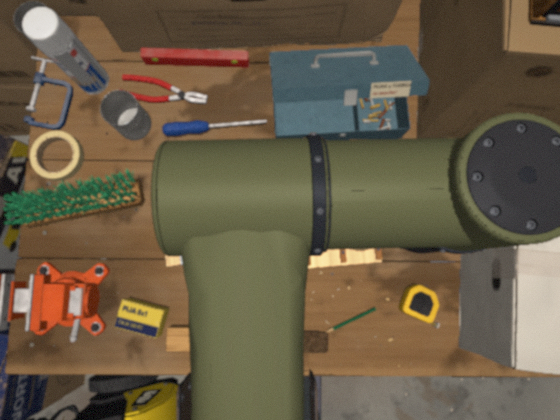

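The plate lies flat on both battens (tilt 0.1°) and the short plate is untouched. The arm hides the rack in the top view, so I'll measure centring in the scene view against the batten ends.

```bash
python3 - <<'E'
from h import *
np.set_printoptions(precision=1,suppress=True)
a=np.radians(10.5);u=np.array([np.cos(a),np.sin(a)]);v=np.array([-u[1],u[0]]);o=np.array([544.7,163.4])
def fr(P): return np.c_[(P[:,:2]-o)@u,(P[:,:2]-o)@v]
s=dict(np.load("scene14.npz"));hsv=cv2.cvtColor(s["img"],cv2.COLOR_RGB2HSV)
r=np.zeros(hsv.shape[:2],bool);r[238:284,185:305]=1
m=cv2.morphologyEx((r&(hsv[...,1]<45)&(hsv[...,2]>130)).astype(np.uint8),cv2.MORPH_OPEN,np.ones((3,3)))
for q,bb,box in rects(s,m,65,300): print("plate",q,bb,fr(np.array([q[0]])),fr(box))
s0=dict(np.load("scene0.npz"));P=cloud(s0)
f=fr(P.reshape(-1,3)).reshape(P.shape[:2]+(2,))
m=(P[...,2]>54)&(P[...,2]<68)&(abs(f[...,0])<60)&(abs(f[...,1])<80)
for q,bb,box in rects(s0,m,60,50): print("batten",q,fr(np.array([q[0]])))
E
```

```text
plate ((547.3569946289062, 165.66616821289062), (171.7932586669922, 57.5691032409668), 10.907998085021973) (192, 245, 109, 35) [[3.  1.7]] [[-83.1  29.9]
 [-82.7 -27.7]
 [ 89.1 -26.4]
 [ 88.7  31.1]]
batten ((513.4066162109375, 161.77780151367188), (15.319070816040039, 129.25169372558594), 11.026060104370117) [[-31.1   4.1]]
batten ((575.8451538085938, 173.468994140625), (16.293542861938477, 128.39974975585938), 10.663190841674805) [[32.5  4.2]]
```

The scene view agrees to about 2-3 mm, but it's blurred by the side faces. I'll move the arm away for an unobstructed top view.

Call:
apply_moves([
  [[0,0,-0.04],0],
  [[-0.02,-0.03,-0.08],0],
  [[-0.05,-0.07,-0.09],0],
  [[-0.09,-0.11,-0.09],0],
  [[-0.13,-0.14,-0.09],0],
  [[-0.17,-0.16,-0.09],0],
  [[-0.21,-0.17,-0.09],0],
  [[-0.24,-0.17,-0.09],0],
])

```text
time_s: 20.02
tcp_pos: [390.7, -444.8, 300.3]
tool_rot: [2.006, 2.414, 0.009]
ft_force: [0.9, 0.1, -0.9]
gripper_width: 1.006
```

```bash
cat > fin.py <<'E'
from h import *
from plant import *
np.set_printoptions(precision=1,suppress=True)
c=camera("top");cv2.imwrite("pics/topfin.png",c["img"][:,:,::-1]);print(sense()["tcp_pos"],sense()["time_s"])
a=np.radians(10.5);u=np.array([np.cos(a),np.sin(a)]);v=np.array([-u[1],u[0]]);o=np.array([544.7,163.4])
def fr(P): return np.c_[(P[:,:2]-o)@u,(P[:,:2]-o)@v]
hsv=cv2.cvtColor(c["img"],cv2.COLOR_RGB2HSV)
for nm,b in(("rack",(165,280,150,235)),("short",(180,250,300,337))):
    r=np.zeros(hsv.shape[:2],bool);r[b[0]:b[1],b[2]:b[3]]=1
    m=cv2.morphologyEx((r&(hsv[...,1]<45)&(hsv[...,2]>110)).astype(np.uint8),cv2.MORPH_OPEN,np.ones((3,3)))
    for q,bb,box in rects(c,m,65,200): print(nm,q,bb,"in rack frame",fr(np.array([q[0]])))
E
python3 fin.py
```

```text
[ 391.  -446.7  298.6] 20.075
rack ((545.7807006835938, 163.5178680419922), (170.97352600097656, 51.49388122558594), 10.6263427734375) (169, 176, 38, 89) in rack frame [[ 1.1 -0.1]]
short ((556.5759887695312, -96.52613067626953), (98.43692779541016, 48.94881820678711), 5.860569000244141) (306, 190, 30, 51) in rack frame [[ -35.7 -257.7]]
```

View pics/topfin.png

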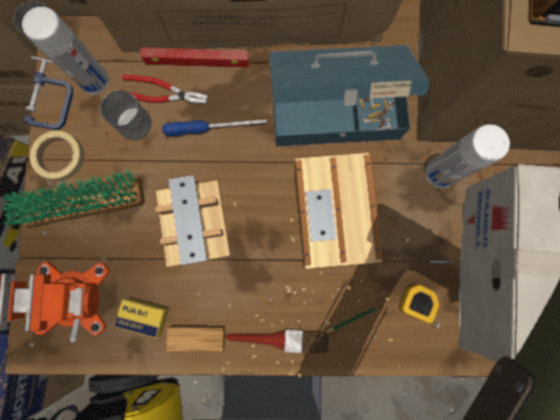

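The top view shows the long plate across both battens (box 169-207, rows 176-265). It is 1.1 mm / -0.1 mm off centre with 0.1° yaw error. The short plate is in its lane at its first position, and the arm is clear of everything.

```bash
python3 -c "
from plant import *
print(finish_job())"
```

```text
the job is handed in; nothing more can be done
None
```

The long plate is now lying across both battens of the paint rack, and I've handed the job in at about 20 s on the robot's clock. I pushed it by its far end along the right lane until about 65 mm stuck out. I then gripped it by its long sides, 62 mm from its centre so the fingers stayed clear of the battens, carried it level and set it down.

**Last checks**
- **Position:** in the clear top view the plate is 1.1 mm off centre along the rack and 0.1 mm across it. It is about 0.1° off square.
- **Flatness:** depth from the scene camera shows it flat to about 0.1°.
- **Short plate:** it measures within about 0.3 mm of where it started.
- **Robot:** the arm stood well clear with the gripper open. The highest wrist force reported after any move was about 6 N.

**Where the checks disagreed**
- The scene-camera outline put the plate about 2–3 mm off centre. I trusted the top view instead, because that outline also takes in the plate's side faces.
- While I lowered the plate, its far end was about 0.7° low and touched first. When released, its near end may have dropped up to about 1 mm, but it did not visibly shift.

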